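# Square a stiff hinge in the locking clamp

### The job

Stand the longer, taller plate of the stiff hinge between the jaws of the bench locking clamp, with the knuckle just outside the jaws and the shorter leaf pointing away from the clamp, and close the clamp's handle past centre so that it locks on the plate. With the hinge held, swing its leaf round to its stop, square with the plate; then flick the release lever so that the clamp springs open, and stand the squared hinge upright inside the shallow tray. Leave the other things on the board where they are.

Things in the scene. Friction and masses are not known exactly. Their poses are not given: they have to be found in the camera images.
- clamp: Steel locking clamp (like locking pliers lying flat), bolted down by a 140 mm square base plate on the plywood riser board; under 56 mm high. Jaws, handle and lever swing level about upright pivots. Frame: origin on the board top, z up; the jaws point to +y and end at y = 0.107, the handle points to -y; at yaw 0, +x points away from the robot. Fixed jaw on the +x side, moving jaw on the -x side.
- fixed_jaw (a point): On the flat gripping face of the fixed jaw, clamp frame (0, 0.083, 0.029); the face is 44 mm long along y, 32 mm high (13 to 45 mm above the board), and looks to the clamp's -x. A plate 10 mm thick, once clamped, has its middle plane at x = -0.005: the moving jaw slides it over to the fixed one.
- jaw_mouth (a point): Middle of the open jaws, at board height: clamp frame (-0.018, 0.083, 0). The jaws are about 33 mm apart here when open, and open above and below. A plate set down on the board here, its long side along the clamp's y, is between the jaws.
- jaw_pad: Rubber pad of the moving jaw, 44 mm long, 8 mm thick, 32 mm high, on a spring of 6 N per mm; origin at its centre. Grips a 10 mm plate with about 30 N when locked.
- handle (a joint): Clamp handle, rad: 0 = shut and locked, 0.65 = fully open (a spring holds it there). Pivot at clamp frame (-0.038, -0.060). At 0 it lies along the clamp's -y; it opens toward the clamp's -x and is shut by pushing toward +x, with some 8 N at its end when a plate is in the jaws. Past dead centre at 0.12 it snaps to 0 and stays locked; once released it springs open.
- handle_end (a point): On the middle line of the handle's rubber grip, 140 mm from the handle pivot, 37 mm above the board. The grip reaches from 83 to 165 mm from the pivot, is 18 mm wide and stands from 22 to 52 mm above the board.
- release_lever (a joint): Release lever, rad relative to the handle: 0 at rest (light return spring), up to 0.8 pushed toward the handle. With the clamp locked, pushing it about 0.35 rad (some 3 N at the tip, which then moves about 35 mm) drives the handle back past centre and the clamp springs open. Pulling the handle itself open by force is not the way to release it.
- lever_tip (a point): Middle of the thumb pad (26 mm long, 8 mm thick, 23 to 53 mm above the board) at the end of the release lever, 78 mm from the lever's pivot, which is on the handle 47 mm from the handle pivot. With the clamp locked the tip lies at about clamp frame (0.006, -0.178), 45 mm on the +x side of the handle. Push it toward the clamp's -x; its +x side is free for 70 mm.
- hinge: The hinge's longer, taller plate with the knuckle: plain aluminium, 10 mm thick, 70 mm high as it stands on its edge. Origin under the pin, at its foot; z up along the pin; the plate reaches 95 mm along -x from the pin. Knuckle 18 mm in diameter. The whole hinge weighs about 0.32 kg. Clamped, its x points along the clamp's +y.
- plate_end (a point): On the middle plane of the longer plate near its free end: hinge frame (-0.090, 0, 0.035).
- leaf (a joint): Angle of the shorter leaf, rad: 0 = straight in line with the plate (pointing to the hinge's +x), growing as it swings toward the hinge's +y, to its stop at 1.571 (square). Stiff (0.10 N m) and stays where it is left.
- leaf_end (a point): On the middle plane of the shorter leaf (10 mm thick, 56 mm high, reaching 70 mm from the pin; its lower edge is level with the plate's), 65 mm from the pin, at half height.
- tray: Shallow open dark steel tray, 200x200 mm, rim 18 mm high, walls and floor 3 mm; fixed. Origin under its centre, on the board top.
- riser: The fixed plywood riser board on the bench, 335x970 mm, on which all the work stands: its top is flat and 90 mm above the bench (world z = 0.09).
- masking_tape: Bystander: roll of masking tape lying on the board, 104 mm across, 24 mm high.
- spanner_2: Bystander: steel spanner lying on the board, 164 mm.
- tin_small: Bystander: small standing food tin, 57 mm across, 72 mm high.
- screwdriver_1: Bystander: screwdriver, 204 mm, lying along the near edge of the board.

How it is judged (in metres and radians):
On the way, in this order (a step that is already met when the one before it is completed fails the run):
1. the longer plate stands on the board between the open jaws, along them, the knuckle outside the jaws (x of hinge in the frame of clamp between -0.045 and 0.003 m and y of hinge in the frame of clamp between 0.115 and 0.178 m and angle between the x axis of hinge and the y axis of clamp, either way round below 0.3 rad and y of plate_end in the frame of clamp below 0.09 m and x of plate_end in the frame of clamp between -0.055 and 0.01 m and z of hinge in the frame of clamp below 0.006 m and angle between hinge's own z axis and vertical below 0.1 rad), for 0.1 s.
2. the handle is shut past centre and the jaw grips the plate (all of step 1 and value of joint handle below 0.06 rad and contact force between jaw_pad and hinge above 10 N), for 0.2 s.
3. with the clamp still locked on the plate, the leaf is swung square, within about 10 degrees (value of joint leaf above 1.4 rad and value of joint handle below 0.06 rad and contact force between jaw_pad and hinge above 10 N), for 0.1 s.
4. the release lever is pushed (value of joint release_lever above 0.15 rad).
5. the clamp springs open (value of joint handle above 0.4 rad), for 0.1 s.
At the end, for the whole second after the job is handed in: The hinge stands upright on its edge on the tray's floor (within 0.1 rad), wholly inside the rim, its leaf still square to the plate (joint above 1.40), at rest and released; the clamp is open (handle above 0.4) (value of joint leaf above 1.4 rad and value of joint handle above 0.4 rad and z of hinge in the frame of tray below 0.012 m and angle between hinge's own z axis and vertical below 0.1 rad and linear speed of hinge below 0.02 m/s and contact force between hinge and the fingers below 0.2 N and x of hinge in the frame of tray between -0.097 and 0.097 m and y of hinge in the frame of tray between -0.097 and 0.097 m and x of plate_end in the frame of tray between -0.097 and 0.097 m and y of plate_end in the frame of tray between -0.097 and 0.097 m and x of leaf_end in the frame of tray between -0.097 and 0.097 m and y of leaf_end in the frame of tray between -0.097 and 0.097 m); the robot touches nothing.
It fails at once if another loose thing on the board is shifted by more than 40 mm (distance of any of masking_tape, screwdriver_1, spanner_2, tin_small from where it was at the start of the episode above 0.04 m).
It also fails if it takes over 70 s, if anything falls off the work surface, if the arm or the gripper's body presses on something with over 40 N, if the wrist force passes 120 N, or if a joint passes its speed limit or range.

### The arm

A 6-joint arm with a two-finger parallel gripper is mounted at the origin on a cart in front of the work surface, level with it; the furniture and walls round the work are solid. World frame = base frame: x ahead of the robot, y to its left, z up, the work surface at z = 0. Lengths are in m, angles in degrees, forces in N, time in s.
With the tool pointing down it reaches from about 0.275 to 0.825 m from the base axis. Payload 5.2 kg.
Tool frame: the origin (TCP) lies where the fingers leave the gripper's body, on its centre line; the fingertips stand r.nose_length ahead of it and the grasp point (between the pads) lies 65 mm ahead of it (r.nose_length is the distance from the TCP to the fingertips, in m); z points along the fingers, y is the line along which they close (so a half turn about z gives the same grasp; the last joint's range is limited). The gripper opens to 93 mm and grips with 3 to 60 N. Pads are 15 mm wide; open, the fingers measure 128 mm over their backs; the gripper's body (75 mm by 188 mm) begins 65 mm behind the grasp point.
Start: joints at [56.62, 14.817, 87.949, -0, 77.235, -11.62], TCP at [0.204, 0.511, 0.303] pointing down, gripper open.
Joint ranges: [-179.93, 179.93], [-52.35, 119.4], [10.71, 147.94], [-69.91, 249.91], [12.55, 155.21], [-178.61, 178.61]. Speed limits (degrees/s): [147.25, 147.25, 180, 180, 180, 180].

### API

Orientations are given as a 3x3 rotation matrix whose columns are the frame's x, y, z axes.
In Python, from station import readout, imaging, r gives the robot as it stands.
- The arm moves only by the tool jog_arm, never from a script. Its argument "series" is one flat list of numbers, 7 for each row, row after row: the shift along the tool's x, y, z in cm, then the turn, a rotation vector about the tool's x, y, z in rad, then the gripper's target within -1 to 1 (fully open at 1, half-way at 0, shut at -1). In form: [tx, ty, tz, rx, ry, rz, fingers, tx, ty, tz, rx, ry, rz, fingers, ...]. A call has exactly 8 rows; each row is the pose to reach, as a shift and turn from the pose commanded when the call began, along the tool's axes at that moment; what a row does not reach only later rows make up. A row lasts 1/12 s, in which the tool goes at most 41.7 mm and 7.16 degrees, less where a joint would pass 70% of its speed; a pose out of reach is approached as far as the arm can. A call with a gripper value outside its range is refused whole. The fingers move at their own pace and stop on an object; the grip force is fixed at half the most. Time passes only in rows, so rows that repeat a pose let the fingers close, or fill a call up. It gives the time, the measured TCP pose, the force, the opening and the grip force at its end, in the units of the state.
- readout.get_obs(): the state, without advancing time (a new reading comes with each control period).
- imaging.read_camera(name): name is "scene" or "top" or "wrist"; returns a dict with "frame" (480x640x3 uint8, red, green, blue), "depth" (480x640 float32, m along the optical axis (not along the pixel's ray), 0 where there is no reading), "fx", "fy", "cx", "cy" (pixels), "R" (3x3) and "t" (3): a world point X has camera coordinates R X + t. Camera axes: x right, y down, z forward; pixel columns grow to the right and rows downward; lengths in m; the calibration is good to about 2 mm. A picture is of the moment at which its call begins.
- r.finish_job(): hands the job in; it is judged then, once.
The state is a dict: "time_s": time; "qpos": joint angles; "joint_vel": joint speeds; "tau": joint torques, N m; "ee_pos": TCP position; "tcp_rot": TCP orientation; "force": force on the tool from outside, world axes, zero at the start; "torque": the same for the moment, N m; "grip_width": opening from 0.0 (shut) to 1.0 (fully open); "gripper_force": force on a finger pad.
Only numpy, scipy, OpenCV 4.12 (cv2) and the standard library are available. Lean on these libraries where they do the work, as an engineer would, in place of code of your own. Each camera call takes 0.05 s, during which the arm holds its last target. There are 200 camera calls.

## Working session

There is one attempt and no reset: what is moved stays moved. The work goes in short steps, Python scripts to look and compute and a tool call to move; the robot and the scene stay as the last step left them, time stands still between calls to the robot, and variables do not carry over. Pictures are saved under pics/ and viewed, at most 12 in all, crops included, and the job is handed in when it is done.

Besides the shell and the picture viewer there is one more tool, called after "Call:" by a JSON object that holds its "op" and its "data", one argument or row to a line. jog_arm: Moves the arm, as the interface text tells. Its arguments: {"type":"object","properties":{"series":{"type":"array","items":{"type":"number"}}},"required":["series"]}

```bash
ls; mkdir -p pics; python3 - <<'E'
from station import readout, imaging, r
import cv2, numpy as np
print(r.nose_length, readout.get_obs())
for n in ("top","scene"):
    c=imaging.read_camera(n); cv2.imwrite(f"pics/{n}0.png",c["frame"][:,:,::-1]); np.savez(f"{n}0.npz",**c)
    print(n,c["fx"],c["cx"],c["cy"],c["R"],c["t"], -c["R"].T@c["t"])
E
```

```text
pics
0.0841 {'time_s': 0.0, 'qpos': array([ 5.66202138e+01,  1.48555553e+01,  8.80097339e+01, -1.24573995e-03,
        7.72334410e+01, -1.16187700e+01]), 'joint_vel': array([ 0.00385099, -0.00991244, -0.06075775,  0.01640958, -0.05970057,
       -0.00561349]), 'tau': array([ 2.00709539e-03, -4.37308860e+01, -2.83999085e+01,  7.18864007e-02,
        4.17247368e-02, -1.65535234e-04]), 'ee_pos': array([0.20366303, 0.51048391, 0.30196178]), 'tcp_rot': array([[-9.28739926e-01,  3.70730745e-01, -9.30354589e-04],
       [ 3.70731768e-01,  9.28738850e-01, -1.45058160e-03],
       [ 3.26281256e-04, -1.69212505e-03, -9.99998515e-01]]), 'force': array([-0.51200492,  0.49891005, -0.42008181]), 'torque': array([ 0.03639378, -0.00283589,  0.0380163 ]), 'gripper_force': 0.0, 'grip_width': 0.9965650170125468}
top 502.93138037843255 311.436889290237 241.72269190307063 [[ 0.10691105 -0.99426721 -0.00165382]
 [-0.97218516 -0.10418771 -0.209764  ]
 [ 0.20838916  0.02403391 -0.97775065]] [-0.04873615  0.53634958  1.42429311] [ 0.22983428 -0.02680705  1.50502974]
scene 504.7920183568031 316.5671723116864 233.0555539346075 [[ 0.70417118 -0.70990116 -0.01353839]
 [-0.45585463 -0.43739212 -0.77516752]
 [ 0.54437074  0.55202217 -0.63161066]] [-0.39079681  0.30532044  1.20770734] [-0.24307095 -0.81056358  0.99418456]
```

View pics/top0.png

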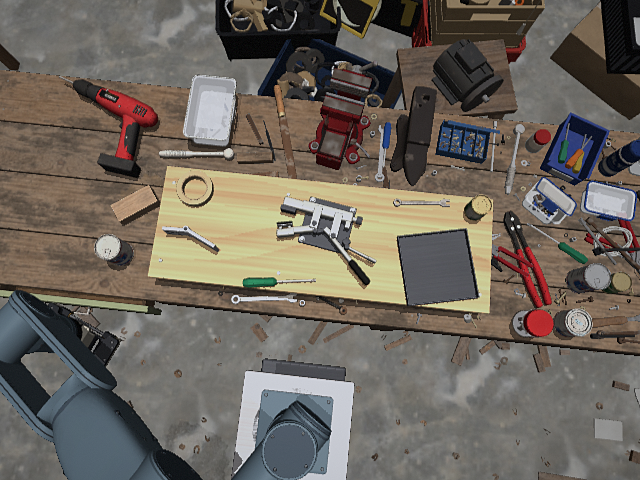

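View pics/scene0.png

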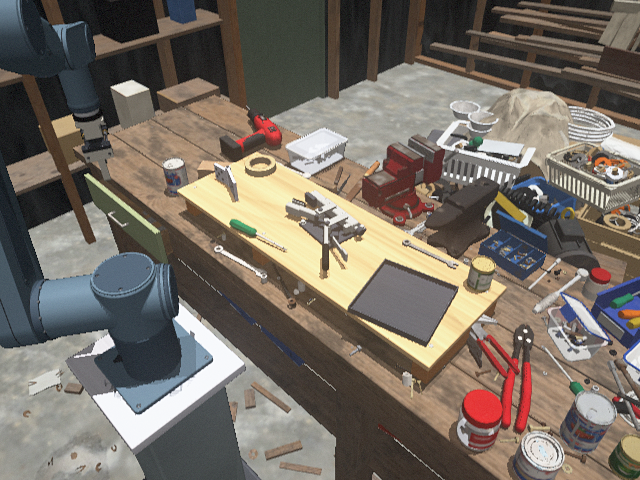

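The top view shows the hinge standing at about (190,238), clamp at (330,225) with the jaws to the left (about 290,215) and the handle grip at (355,272), and the tray at (438,267). Next I zoom in and work out positions from depth.

```bash
cat > h.py <<'E'
import numpy as np, cv2
from station import readout, imaging, r
def cam(n):
    return imaging.read_camera(n)
def cloud(c):
    v,u=np.mgrid[0:480,0:640]; d=c["depth"]
    p=np.stack([(u-c["cx"])/c["fx"]*d,(v-c["cy"])/c["fy"]*d,d],-1)
    w=(p-c["t"])@c["R"]; w[d==0]=np.nan
    return w
def ray(c,uv,z):
    o=-c["R"].T@c["t"]; d=c["R"].T@np.array([(uv[0]-c["cx"])/c["fx"],(uv[1]-c["cy"])/c["fy"],1])
    return o+d*(z-o[2])/d[2]
def proj(c,X):
    p=c["R"]@np.asarray(X)+c["t"]; return p[:2]/p[2]*[c["fx"],c["fy"]]+[c["cx"],c["cy"]]
E
python3 - <<'E'
from h import *
c=dict(np.load("top0.npz")); w=cloud(c)
im=c["frame"][:,:,::-1]
cv2.imwrite("pics/z1.png",cv2.resize(im[180:300,265:385],None,fx=5,fy=5,interpolation=cv2.INTER_CUBIC))
# board height
print("board z",np.nanmedian(w[250:270,250:270,2]))
# hinge: points above the board in window
def reg(u0,u1,v0,v1,zlo,zhi):
    s=w[v0:v1,u0:u1].reshape(-1,3); return s[(s[:,2]>zlo)&(s[:,2]<zhi)]
h=reg(155,230,215,260,.14,.18)
print("hinge n",len(h)); print(np.round(h[np.argsort(h[:,1])][::max(1,len(h)//45)],3))
hsv=cv2.cvtColor(im,cv2.COLOR_BGR2HSV)
m=((c["frame"].max(2)<110)).astype(np.uint8); m[:, :390]=0;m[:,485:]=0;m[:222]=0;m[310:]=0
cn=max(cv2.findContours(m,0,2)[0],key=cv2.contourArea); b=cv2.boxPoints(cv2.minAreaRect(cn)); print(b)
print([np.round(ray(c,p,.108),3) for p in b])
E
```

```text
board z 0.09075372173331396
hinge n 252
[[0.48  0.268 0.141]
 [0.474 0.27  0.157]
 [0.473 0.272 0.159]
 [0.484 0.276 0.161]
 [0.481 0.278 0.16 ]
 [0.48  0.281 0.162]
 [0.483 0.284 0.16 ]
 [0.484 0.286 0.166]
 [0.483 0.291 0.156]
 [0.49  0.293 0.163]
 [0.485 0.296 0.159]
 [0.489 0.299 0.163]
 [0.492 0.302 0.16 ]
 [0.495 0.306 0.159]
 [0.499 0.308 0.165]
 [0.5   0.312 0.161]
 [0.503 0.316 0.156]
 [0.5   0.318 0.158]
 [0.501 0.322 0.165]
 [0.497 0.323 0.157]
 [0.503 0.329 0.161]
 [0.499 0.33  0.142]
 [0.51  0.334 0.157]
 [0.505 0.337 0.162]
 [0.514 0.339 0.16 ]
 [0.507 0.343 0.162]
 [0.508 0.347 0.147]
 [0.516 0.348 0.16 ]
 [0.516 0.351 0.159]
 [0.512 0.352 0.163]
 [0.52  0.353 0.163]
 [0.512 0.355 0.163]
 [0.518 0.357 0.158]
 [0.518 0.359 0.159]
 [0.52  0.363 0.159]
 [0.512 0.368 0.142]
 [0.518 0.373 0.151]
 [0.515 0.378 0.15 ]
 [0.52  0.382 0.14 ]
 [0.512 0.384 0.147]
 [0.512 0.386 0.149]
 [0.517 0.391 0.147]
 [0.513 0.394 0.142]
 [0.52  0.397 0.145]
 [0.518 0.401 0.152]
 [0.519 0.405 0.147]
 [0.515 0.409 0.151]
 [0.515 0.413 0.145]
 [0.516 0.417 0.151]
 [0.512 0.421 0.144]
 [0.519 0.424 0.149]]
[[382.04877 237.43903]
 [470.5122  227.60974]
 [479.17072 305.53656]
 [390.70728 315.36584]]
[array([ 0.561, -0.191,  0.108]), array([ 0.617, -0.44 ,  0.108]), array([ 0.398, -0.473,  0.108]), array([ 0.345, -0.232,  0.108])]
```

View pics/z1.png

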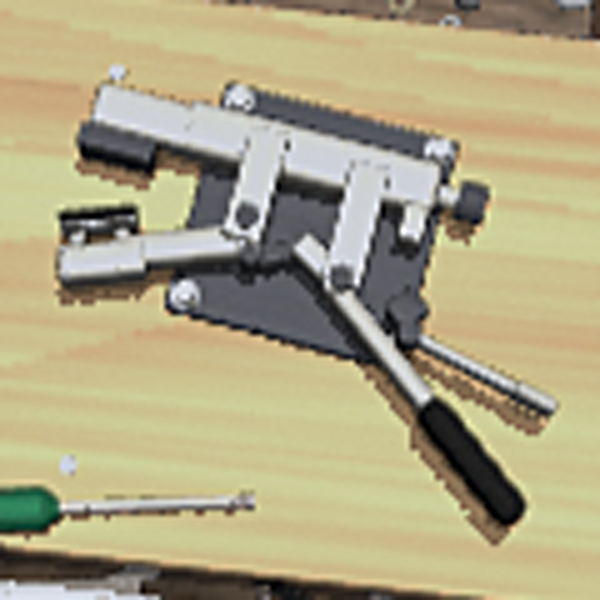

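The close-up shows the clamp with the open mouth between the black fixed-jaw facing (crop 80–155, 122–170) and the pad (60–137, 205–240). The grip end is at about (515,510) and the lever thumb pad at about (540,400), with base screws at (240,97), (440,150) and (183,295).

```bash
python3 - <<'E'
from h import *
c=dict(np.load("top0.npz"))
f=lambda x,y,z:np.round(ray(c,(265+x/5,180+y/5),z),4)
for n,p in dict(s1=(240,97,.095),s2=(440,150,.095),s3=(183,295,.095),fj=(82,128,.135),grip=(515,510,.142),pivot=(342,277,.14),barL=(108,92,.14),barR=(440,170,.14)).items(): print(n,f(*p))
w=cam("wrist"); o=readout.get_obs(); R=o["tcp_rot"]
C=-w["R"].T@w["t"]; print("cam in tool",R.T@(C-o["ee_pos"]), "axes in tool\n",R.T@w["R"].T, w["fx"],w["cx"],w["cy"])
print(o["ee_pos"],R)
E
```

```text
s1 [0.6565 0.0168 0.095 ]
s2 [ 0.637  -0.1022  0.095 ]
s3 [0.5353 0.0368 0.095 ]
fj [0.6167 0.1026 0.135 ]
grip [ 0.4252 -0.1585  0.142 ]
pivot [ 0.5452 -0.0521  0.14  ]
barL [0.6379 0.09   0.14  ]
barR [ 0.6124 -0.1008  0.14  ]
cam in tool [ 0.06933883  0.00049621 -0.08091623] axes in tool
 [[ 6.11271664e-04 -9.68143210e-01 -2.50396388e-01]
 [ 9.99999698e-01  7.11932851e-04 -3.11432115e-04]
 [ 4.79776302e-04 -2.50396122e-01  9.68143353e-01]] 331.8749178055586 312.81626998540185 239.58950875465027
[0.20371131 0.51057338 0.30213258] [[-9.28757137e-01  3.70688102e-01 -7.14767106e-04]
 [ 3.70688719e-01  9.28756432e-01 -1.16813724e-03]
 [ 2.30829970e-04 -1.34987190e-03 -9.99999062e-01]]
```

Call:
{"op": "jog_arm", "data": {
  "series": [-3.9,-0.55,-0.3,0,0,0.12,1,-7.8,-1.1,-0.6,0,0,0.24,1,-11.7,-1.65,-0.9,0,0,0.36,1,-15.6,-2.2,-1.2,0,0,0.48,1,-19.5,-2.75,-1.5,0,0,0.6,1,-23.4,-3.3,-1.8,0,0,0.72,1,-27.3,-3.85,-2.1,0,0,0.84,1,-31.2,-4.4,-2.4,0,0,0.96,1]
}}

```text
time_s: 0.82
ee_pos: [0.4787, 0.353, 0.3266]
tcp_rot: [[-0.223, 0.975, -0.001], [0.975, 0.223, -0.0], [-0.0, -0.001, -1.0]]
force: [0.2, 0.4, 0.3]
grip_width: 0.995
gripper_force: 0.0
```

Call:
{"op": "jog_arm", "data": {
  "series": [-0.4,0.4,0,0,0,0.11,1,-0.8,0.8,0,0,0,0.22,1,-1.2,1.2,0,0,0,0.33,1,-1.6,1.6,0,0,0,0.44,1,-2.0,2.0,0,0,0,0.55,1,-2.2,2.3,0,0,0,0.66,1,-2.2,2.3,0,0,0,0.736,1,-2.2,2.3,0,0,0,0.736,1]
}}

```text
time_s: 1.48
ee_pos: [0.5049, 0.3379, 0.3262]
tcp_rot: [[0.487, 0.874, -0.001], [0.874, -0.487, -0.0], [-0.001, -0.001, -1.0]]
force: [-0.8, 0.4, -0.3]
grip_width: 0.999
gripper_force: 0.0
```

```bash
python3 - <<'E'
from h import *
c=cam("wrist"); cv2.imwrite("pics/w1.png",c["frame"][:,:,::-1]); np.savez("w1.npz",**c)
o=readout.get_obs(); print(o["ee_pos"],o["tcp_rot"])
for n,p in dict(pin=(.518,.358,.16),pe=(.472,.270,.16),le=(.516,.424,.146),fj=(.6167,.1026,.135)).items(): print(n,proj(c,p))
E
```

```text
[0.50472947 0.33799518 0.32629945] [[ 4.82606025e-01  8.75837130e-01 -8.63848137e-04]
 [ 8.75837262e-01 -4.82606436e-01 -3.43231789e-04]
 [-7.17513816e-04 -5.90944658e-04 -9.99999568e-01]]
pin [315.41750785 215.95236745]
pe [318.26667597 333.68790914]
le [270.55894618 138.3625423 ]
fj [533.80476838 390.97474183]
```

View pics/w1.png

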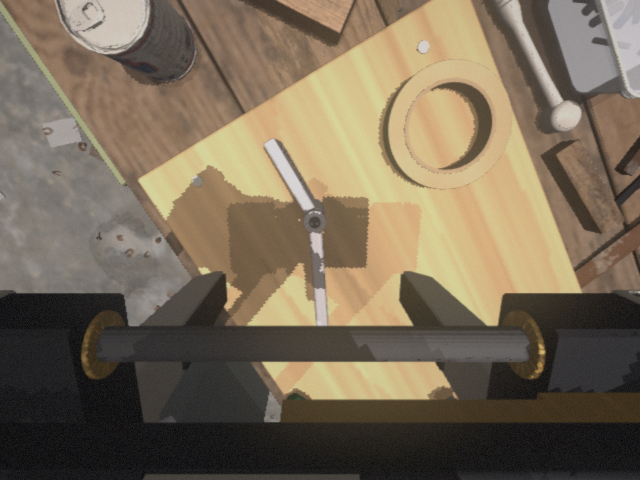

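The wrist view shows the pin at (315,222), the plate's top edge running down to about (321,325), and the leaf end at about (268,143). All agree with the estimate.

```bash
python3 - <<'E'
from h import *
c=dict(np.load("w1.npz")); o=readout.get_obs()
pin=ray(c,(315,222),.161); pp=ray(c,(320.5,320),.16); le=ray(c,(269,143),.146)
a=np.degrees(np.arctan2(*(pin-pp)[1::-1])); b=np.degrees(np.arctan2(*(le-pin)[1::-1]))
print(pin,pp,le,"hinge yaw",a,"leaf",b-a,np.linalg.norm((le-pin)[:2]))
h=np.array([np.cos(np.radians(a)),np.sin(np.radians(a))])
g=pin[:2]-.026*h; d=np.r_[g,.09+.036+.065]-o["ee_pos"]
print("grasp",g,"tool shift cm",100*o["tcp_rot"].T@d,"tool yaw x",np.degrees(np.arctan2(o["tcp_rot"][1,0],o["tcp_rot"][0,0])))
E
```

```text
[0.51556166 0.35425998 0.161     ] [0.47965572 0.2800994  0.16      ] [0.51324432 0.42169167 0.146     ] hinge yaw 64.16537078850541 leaf 27.802865106114353 0.067471503605093
grasp [0.5042315  0.33085853] tool shift cm [-0.63937819  0.30880087 13.53022717] tool yaw x 61.144247502624495
```

Call:
{"op": "jog_arm", "data": {
  "series": [-0.65,0.3,2.5,0,0,-0.053,1,-0.65,0.3,5,0,0,-0.053,1,-0.65,0.3,7.5,0,0,-0.053,1,-0.65,0.3,10,0,0,-0.053,1,-0.65,0.3,12,0,0,-0.053,1,-0.65,0.3,13.5,0,0,-0.053,1,-0.65,0.3,13.5,0,0,-0.053,0,-0.65,0.3,13.5,0,0,-0.053,-1]
}}

```text
time_s: 2.2
ee_pos: [0.5037, 0.331, 0.1911]
tcp_rot: [[0.435, 0.9, -0.002], [0.9, -0.435, -0.001], [-0.002, -0.001, -1.0]]
force: [0.4, 0.4, 0.9]
grip_width: 0.906
gripper_force: 0.0
```

Call:
{"op": "jog_arm", "data": {
  "series": [0,0,0,0,0,0,-1,0,0,0,0,0,0,-1,0,0,0,0,0,0,-1,0,0,0,0,0,0,-1,0,0,0,0,0,0,-1,0,0,0,0,0,0,-1,0,0,0,0,0,0,-1,0,0,0,0,0,0,-1]
}}

```text
time_s: 2.87
ee_pos: [0.5042, 0.331, 0.1918]
tcp_rot: [[0.437, 0.9, 0.0], [0.9, -0.437, 0.0], [0.0, 0.0, -1.0]]
force: [0.1, -0.1, 0.1]
grip_width: 0.33
gripper_force: 0.0
```

Call:
{"op": "jog_arm", "data": {
  "series": [0,0,0,0,0,0,-1,0,0,0,0,0,0,-1,0,0,0,0,0,0,-1,0,0,0,0,0,0,-1,0,0,0,0,0,0,-1,0,0,0,0,0,0,-1,0,0,0,0,0,0,-1,0,0,0,0,0,0,-1]
}}

```text
time_s: 3.53
ee_pos: [0.5043, 0.331, 0.1917]
tcp_rot: [[0.437, 0.9, -0.0], [0.9, -0.437, -0.0], [-0.0, -0.0, -1.0]]
force: [-0.1, 0.1, -0.2]
grip_width: 0.109
gripper_force: 30.0
```

Call:
{"op": "jog_arm", "data": {
  "series": [0,0,-3,0,0,0,-1,0,0,-6,0,0,0,-1,0,0,-9,0,0,0,-1,-2,2.4,-11,0,0,-0.06,-1,-4.2,5,-11,0,0,-0.12,-1,-6.6,7.8,-11,0,0,-0.18,-1,-9,10.6,-11,0,0,-0.24,-1,-11,13,-11,0,0,-0.288,-1]
}}

```text
time_s: 4.2
ee_pos: [0.5734, 0.1732, 0.3012]
tcp_rot: [[0.16, 0.987, -0.001], [0.987, -0.16, -0.001], [-0.001, -0.001, -1.0]]
force: [0.8, -0.1, -4.3]
grip_width: 0.105
gripper_force: 30.0
```

```bash
python3 - <<'E'
from h import *
c=dict(np.load("top0.npz")); t=np.radians(-9.35); Rz=np.array([[np.cos(t),-np.sin(t)],[np.sin(t),np.cos(t)]]); O=np.array([.5913,0])
for n,(x,y,z) in dict(faceTopL=(80,155,.135),faceBotL=(80,158,.103),faceBotR=(152,172,.103),padTopL=(60,213,.135),padTopR=(137,207,.135),fjTL=(82,128,.135)).items():
    print(n,np.round(Rz.T@(ray(c,(265+x/5,180+y/5),z)[:2]-O),4))
w=cloud(c); s=w[200:235,270:310].reshape(-1,3); q=(s[:,:2]-O)@Rz
for z0 in (.1275,):
  k=(s[:,2]>z0)&(s[:,2]<.16)&(q[:,1]>.065)&(q[:,1]<.1); print(np.round(np.sort(q[k,0])[::6],3))
E
```

```text
faceTopL [-0.0071  0.102 ]
faceBotL [-0.0007  0.1059]
faceBotR [0.0023 0.0635]
padTopL [-0.0425  0.1034]
padTopR [-0.0276  0.0627]
fjTL [0.0084 0.1053]
[-0.074 -0.071 -0.069 -0.067 -0.065 -0.064 -0.062 -0.061 -0.06  -0.059
 -0.056 -0.054 -0.052 -0.049 -0.043 -0.042 -0.04  -0.038 -0.036 -0.035
 -0.033 -0.031 -0.     0.001  0.001  0.002  0.004  0.006  0.007  0.008
  0.01   0.012  0.012  0.014  0.016  0.018  0.019  0.02   0.022  0.023
  0.024  0.026  0.028  0.029  0.031  0.033]
```

Call:
{"op": "jog_arm", "data": {
  "series": [-2.2,1.4,0,0,0,0,-1,-4.4,2.75,0,0,0,0,-1,-4.4,2.75,2,0,0,0,-1,-4.4,2.75,4,0,0,0,-1,-4.4,2.75,6,0,0,0,-1,-4.4,2.75,8,0,0,0,-1,-4.4,2.75,10,0,0,0,-1,-4.4,2.75,10.8,0,0,0,-1]
}}

```text
time_s: 4.87
ee_pos: [0.5913, 0.1272, 0.1909]
tcp_rot: [[0.163, 0.987, -0.006], [0.987, -0.163, -0.0], [-0.001, -0.006, -1.0]]
force: [-16.8, -0.0, 46.2]
grip_width: 0.101
gripper_force: 30.0
```

Call:
{"op": "jog_arm", "data": {
  "series": [0,0,0.1,0,0,0,-1,0,0,0.1,0,0,0,-1,0,0,0.1,0,0,0,-0.5,0,0,0.1,0,0,0,-0.5,0,0,0.1,0,0,0,-0.3,0,0,0.1,0,0,0,-0.2,0,0,0.1,0,0,0,-0.1,0,0,0.1,0,0,0,-0.1]
}}

```text
time_s: 5.53
ee_pos: [0.5932, 0.1274, 0.1931]
tcp_rot: [[0.163, 0.987, 0.001], [0.987, -0.163, -0.0], [0.0, 0.001, -1.0]]
force: [0.7, 0.3, -0.9]
grip_width: 0.442
gripper_force: 0.0
```

Call:
{"op": "jog_arm", "data": {
  "series": [0,0,-1,0,0,0,0,0,0,-3,0,0,0,0,0,0,-6,0,0,0,0,0,0,-9,0,0,0,0,0,0,-11,0,0,0,0,-3,0,-12,0,0,0,0,-6,0,-13,0,0,0,0,-9,0,-14,0,0,0,0]
}}

```text
time_s: 6.2
ee_pos: [0.5781, 0.0381, 0.3345]
tcp_rot: [[0.162, 0.987, 0.002], [0.987, -0.162, -0.0], [-0.0, 0.002, -1.0]]
force: [0.1, 0.4, 0.1]
grip_width: 0.501
gripper_force: 0.0
```

```bash
python3 - <<'E'
from h import *
c=cam("wrist"); np.savez("w2.npz",**c); s=cam("scene"); np.savez("s2.npz",**s)
u,v=map(int,proj(s,(.6,.14,.14)))
im=np.hstack([c["frame"],cv2.resize(s["frame"][v-48:v+48,u-64:u+64],(640,480),interpolation=cv2.INTER_CUBIC)])[:,:,::-1]
cv2.imwrite("pics/w2.png",cv2.resize(im,(800,300),interpolation=cv2.INTER_AREA))
print(u,v,readout.get_obs()["ee_pos"])
E
```

```text
293 187 [0.57868582 0.03497294 0.33573188]
```

View pics/w2.png

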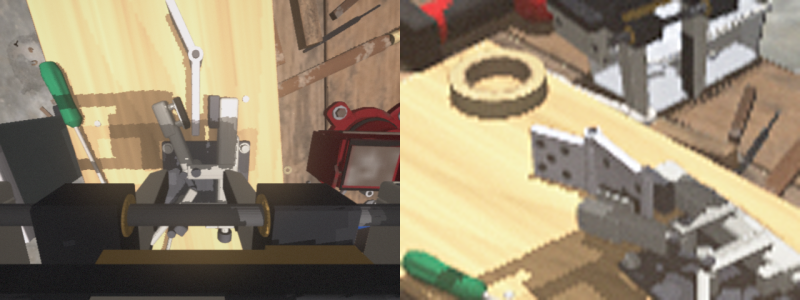

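The hinge stands between the jaws. In the wrist half the pin is at (196,54), the plate's end at about (195,135) between the pad and the fixed jaw, and the leaf points away.

```bash
cat >> h.py <<'E'
T=np.radians(-9.35); RZ=np.array([[np.cos(T),-np.sin(T)],[np.sin(T),np.cos(T)]]); O=np.array([.5913,0])
def toclamp(p): return RZ.T@(np.asarray(p)[:2]-O)
def toworld(p): return O+RZ@np.asarray(p)
E
python3 - <<'E'
from h import *
c=dict(np.load("w2.npz"))
for p,z in (((314,87),.161),((312,170),.16),((280,10),.146)): print(np.round(toclamp(ray(c,p,z)),4))
w=cloud(c); k=w[84:91,310:318,2]; print("pin top z",np.nanmedian(k), np.nanmedian(w[40:100,180:240,2]))
E
```

```text
[-0.0183  0.1509]
[-0.0197  0.0933]
[-0.0426  0.2041]
pin top z 0.16210118244510646 0.08909660627125449
```

Call:
{"op": "jog_arm", "data": {
  "series": [-2.8,-2.2,0,0,0,0,-1,-5.6,-4.4,0,0,0,0,-1,-8.4,-6.6,0,0,0,0,-1,-11.2,-8.8,0,0,0,0,-1,-14,-11.2,0,0,0,0,-1,-16.9,-13.4,0,0,0,0,-1,-16.9,-13.4,2,0,0,0,-1,-16.9,-13.4,4,0,0,0,-1]
}}

```text
time_s: 6.97
ee_pos: [0.4182, -0.1076, 0.2941]
tcp_rot: [[0.167, 0.986, 0.004], [0.986, -0.167, -0.002], [-0.001, 0.004, -1.0]]
force: [0.3, -0.5, -0.2]
grip_width: 0.012
gripper_force: 0.0
```

Call:
{"op": "jog_arm", "data": {
  "series": [0,0,2.5,0,0,0,-1,0,0,5,0,0,0,-1,0,0,7.5,0,0,0,-1,0,0,9.2,0,0,0,-1,0,0,9.8,0,0,0,-1,0,0,9.8,0,0,0,-1,0,0,9.8,0,0,0,-1,0,0,9.8,0,0,0,-1]
}}

```text
time_s: 7.63
ee_pos: [0.4195, -0.1065, 0.196]
tcp_rot: [[0.163, 0.987, 0.002], [0.987, -0.163, -0.001], [-0.001, 0.002, -1.0]]
force: [0.1, 0.0, 0.2]
grip_width: 0.005
gripper_force: 0.0
```

Call:
{"op": "jog_arm", "data": {
  "series": [-0.5,0.8,0,0,0,0,-1,-1.1,1.6,0,0,0,0,-1,-1.7,2.4,0,0,0,0,-1,-2.3,3.2,0,0,0,0,-1,-2.8,3.9,0,0,0,0,-1,-3.3,4.6,0,0,0,0,-1,-3.8,5.3,0,0,0,0,-1,-4.2,6,0,0,0,0,-1]
}}

```text
time_s: 8.3
ee_pos: [0.4701, -0.1564, 0.1938]
tcp_rot: [[0.164, 0.987, -0.004], [0.987, -0.164, 0.005], [0.004, -0.005, -1.0]]
force: [-4.8, 7.2, 2.0]
grip_width: 0.002
gripper_force: 3.7
```

Call:
{"op": "jog_arm", "data": {
  "series": [-0.4,0.5,0,0,0,0,-1,-0.8,1,0,0,0,0,-1,-1.2,1.4,0,0,0,0,-1,-1.3,1.8,0,0,0,0,-1,-1.4,2.2,0,0,0,0,-1,-1.5,2.5,0,0,0,0,-1,-1.5,2.5,0,0,0,0,-1,-1.5,2.5,0,0,0,0,-1]
}}

```text
time_s: 8.97
ee_pos: [0.4933, -0.1765, 0.1948]
tcp_rot: [[0.163, 0.987, 0.0], [0.987, -0.163, -0.0], [-0.0, 0.0, -1.0]]
force: [-0.4, -0.1, 0.2]
grip_width: 0.001
gripper_force: 0.0
```

```bash
python3 - <<'E'
from h import *
o=readout.get_obs(); print(toclamp(o["ee_pos"]),o["force"])
c=cam("top"); cv2.imwrite("pics/t3.png",cv2.resize(c["frame"][180:300,255:395],None,fx=4,fy=4,interpolation=cv2.INTER_CUBIC)[:,:,::-1])
E
```

```text
[-0.06798637 -0.19005012] [-0.44231891 -0.06914962  0.15408069]
```

View pics/t3.png

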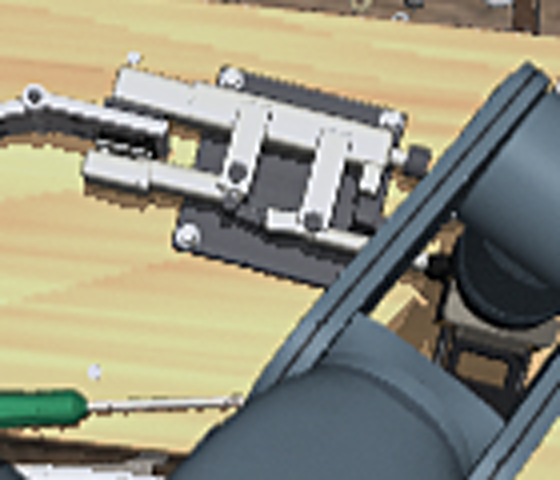

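The clamp is locked: the handle is in line with the clamp and the plate is held against the fixed jaw (pin at about crop (33,96)). Next I move to the far side of the leaf.

Call:
{"op": "jog_arm", "data": {
  "series": [0,0,-3.5,0,0,0,-1,0,0,-7,0,0,0,-1,0,0,-10.5,0,0,0,-1,3.7,0.7,-11,0,0,0,-1,7.4,1.4,-11,0,0,0,-1,11.1,2.1,-11,0,0,0,-1,14.8,2.8,-11,0,0,0,-1,18.5,3.5,-11,0,0,0,-1]
}}

```text
time_s: 9.68
ee_pos: [0.5581, 0.0021, 0.3052]
tcp_rot: [[0.164, 0.987, 0.001], [0.987, -0.164, -0.0], [-0.0, 0.001, -1.0]]
force: [0.7, -0.2, -1.3]
grip_width: 0.004
gripper_force: 0.0
```

Call:
{"op": "jog_arm", "data": {
  "series": [3.7,0.6,0,0,0,0,-1,7.4,1.2,0,0,0,0,-1,11.1,1.8,0,0,0,0,-1,14.8,2.4,0,0,0,0,-1,18.5,3,0,0,0,0,-1,22.3,3.7,0,0,0,0,-1,22.3,3.7,0,0,0,0,-1,22.3,3.7,0,0,0,0,-1]
}}

```text
time_s: 10.35
ee_pos: [0.6306, 0.2165, 0.3039]
tcp_rot: [[0.16, 0.987, -0.001], [0.987, -0.16, -0.0], [-0.0, -0.001, -1.0]]
force: [-0.3, -1.0, -0.2]
grip_width: 0.005
gripper_force: 0.0
```

```bash
python3 - <<'E'
from h import *
o=readout.get_obs(); print(toclamp(o["ee_pos"]),o["ee_pos"],o["tcp_rot"][:,0])
E
```

```text
[0.00356273 0.22003732] [0.63056375 0.21653515 0.30392   ] [ 1.59605804e-01  9.87180768e-01 -3.43129801e-04]
```

Call:
{"op": "jog_arm", "data": {
  "series": [0,0,3,0,0,0,-1,0,0,6,0,0,0,-1,0,0,9,0,0,0,-1,0,0,11,0,0,0,-1,0,0,11,0,0,0,-1,-0.5,-0.7,11,0,0,0,-1,-0.9,-1.3,11,0,0,0,-1,-1.1,-2,11,0,0,0,-1]
}}

```text
time_s: 11.02
ee_pos: [0.6099, 0.2058, 0.1972]
tcp_rot: [[0.164, 0.986, 0.004], [0.986, -0.164, 0.0], [0.001, 0.004, -1.0]]
force: [3.1, -1.1, -0.9]
grip_width: 0.003
gripper_force: 1.5
```

Call:
{"op": "jog_arm", "data": {
  "series": [-0.2,-0.7,0,0,0,0,-1,-0.5,-1.5,0,0,0,0,-1,-1,-2.1,0,0,0,0,-1,-1.5,-2.7,0,0,0,0,-1,-2.1,-3.3,0,0,0,0,-1,-2.6,-3.6,0,0,0,0,-1,-3.2,-3.9,0,0,0,0,-1,-3.7,-4.1,0,0,0,0,-1]
}}

```text
time_s: 11.68
ee_pos: [0.5621, 0.1766, 0.1946]
tcp_rot: [[0.163, 0.987, -0.001], [0.987, -0.163, 0.0], [0.0, -0.001, -1.0]]
force: [2.6, 1.2, -0.2]
grip_width: 0.003
gripper_force: 1.3
```

Call:
{"op": "jog_arm", "data": {
  "series": [-0.2,-0.1,0,0,0,0,-1,-0.4,-0.15,0,0,0,0,-1,-0.5,-0.2,0,0,0,0,-1,-0.6,-0.2,0,0,0,0,-1,-0.7,-0.2,0,0,0,0,-1,-0.8,-0.2,0,0,0,0,-1,-0.8,-0.2,0,0,0,0,-1,-0.8,-0.2,0,0,0,0,-1]
}}

```text
time_s: 12.35
ee_pos: [0.5593, 0.1703, 0.1945]
tcp_rot: [[0.163, 0.987, -0.001], [0.987, -0.163, 0.001], [0.001, -0.001, -1.0]]
force: [1.9, 7.0, 0.3]
grip_width: 0.003
gripper_force: 2.9
```

```bash
python3 - <<'E'
from h import *
o=readout.get_obs(); print(toclamp(o["ee_pos"]),o["ee_pos"],o["force"])
E
```

```text
[-0.05924082  0.1628669 ] [0.55930639 0.17032766 0.194538  ] [1.87839807 6.98858557 0.28711041]
```

Call:
{"op": "jog_arm", "data": {
  "series": [-0.15,0,0,0,0,0,-1,-0.15,0,0,0,0,0,-1,0.5,0,0,0,0,0,-1,1.5,0,0,0,0,0,-1,2.5,0,-2,0,0,0,-1,2.5,0,-5.5,0,0,0,-1,2.5,0,-9,0,0,0,-1,1,0,-12.5,0,0,0,-1]
}}

```text
time_s: 13.02
ee_pos: [0.5606, 0.1811, 0.3204]
tcp_rot: [[0.161, 0.987, -0.002], [0.987, -0.161, -0.0], [-0.0, -0.002, -1.0]]
force: [0.7, 0.4, -0.5]
grip_width: 0.009
gripper_force: 0.0
```

Call:
{"op": "jog_arm", "data": {
  "series": [-2.8,0.5,0,0,0,0,-1,-5.6,1,0,0,0,0,-1,-8.4,1.5,0,0,0,0,-1,-11.2,2,0,0,0,0,-1,-14,2.5,0,0,0,0,-1,-16.8,3,0,0,0,0,-1,-19.6,3.5,0,0,0,0,-1,-19.6,3.5,0,0,0,0,-1]
}}

```text
time_s: 13.68
ee_pos: [0.5636, -0.0243, 0.3193]
tcp_rot: [[0.167, 0.986, -0.002], [0.986, -0.167, -0.003], [-0.003, -0.001, -1.0]]
force: [0.3, 0.6, 1.0]
grip_width: 0.006
gripper_force: 0.0
```

```bash
python3 - <<'E'
from h import *
o=readout.get_obs(); print(toclamp(o["ee_pos"]),o["ee_pos"],o["force"])
c=cam("wrist"); np.savez("w4.npz",**c); cv2.imwrite("pics/w4.png",c["frame"][:,:,::-1])
for p in ((-.005,.151),(-.07,.151)): print(proj(c,np.r_[toworld(p),.155]))
E
```

```text
[-0.02337319 -0.02848783] [ 0.56360906 -0.02431203  0.31932287] [0.30167707 0.58817035 0.95899005]
[341.13990707 -27.18091549]
[238.09338868 -26.59176617]
```

View pics/w4.png

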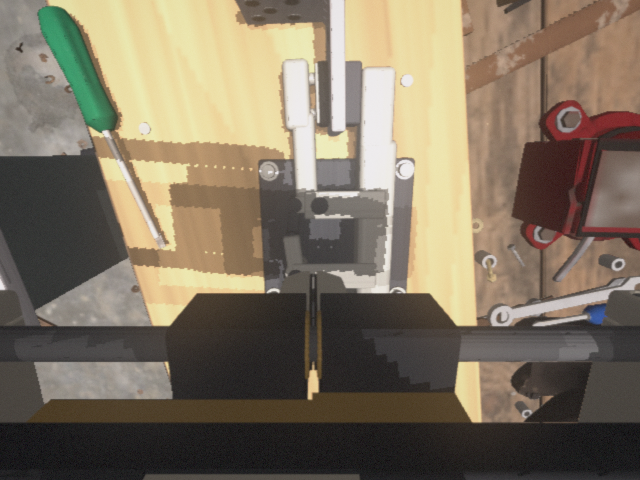

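The leaf now points straight to the left, square with the plate, at the top edge (240–330, 0–22), and the clamp is still shut. Next is the lever.

Call:
{"op": "jog_arm", "data": {
  "series": [-3,1.4,0,0,0,0,-1,-6,2.8,0,0,0,0,-1,-9,4.2,0,0,0,0,-1,-12,5.7,0,0,0,0,-1,-15.2,7.1,0,0,0,0,-1,-15.2,7.1,3,0,0,0,-1,-15.2,7.1,6,0,0,0,-1,-15.2,7.1,8,0,0,0,-1]
}}

```text
time_s: 14.4
ee_pos: [0.6083, -0.1806, 0.2367]
tcp_rot: [[0.164, 0.986, -0.004], [0.986, -0.164, 0.002], [0.001, -0.004, -1.0]]
force: [-0.3, -0.1, -1.2]
grip_width: 0.005
gripper_force: 0.0
```

Call:
{"op": "jog_arm", "data": {
  "series": [0,0,2,0,0,0,-1,0,0,3.8,0,0,0,-1,0,0,3.8,0,0,0,-1,0,0,3.8,0,0,0,-1,0,-0.5,3.8,0,0,0,-1,0,-1,3.8,0,0,0,-1,0,-1.5,3.8,0,0,0,-1,0,-1.5,3.8,0,0,0,-1]
}}

```text
time_s: 15.07
ee_pos: [0.5934, -0.1787, 0.203]
tcp_rot: [[0.163, 0.987, 0.001], [0.987, -0.163, -0.001], [-0.0, 0.001, -1.0]]
force: [0.6, -0.5, -0.4]
grip_width: 0.004
gripper_force: 0.0
```

```bash
python3 - <<'E'
from h import *
o=readout.get_obs(); print(toclamp(o["ee_pos"]),o["ee_pos"],o["force"])
c=cam("top"); w=cloud(c); s=w.reshape(-1,3); q=(s[:,:2]-O)@RZ
k=(s[:,2]>.138)&(s[:,2]<.17)&(q[:,1]>.115)&(q[:,1]<.25)&(abs(q[:,0])<.1)
print(k.sum()); l=q[k&(q[:,0]<-.018)]; print(np.round(l[::3],3)); print(np.degrees(np.arctan2(*(np.polyfit(l[:,0],l[:,1],1)[0],1))))
E
```

```text
[ 0.03108557 -0.1759794 ] [ 0.5933821  -0.17869171  0.20298086] [ 0.56941837 -0.54987487 -0.39718688]
181
[[-0.02   0.155]
 [-0.022  0.155]
 [-0.021  0.147]
 [-0.024  0.148]
 [-0.027  0.154]
 [-0.032  0.155]
 [-0.028  0.148]
 [-0.032  0.15 ]
 [-0.037  0.15 ]
 [-0.04   0.156]
 [-0.037  0.148]
 [-0.042  0.152]
 [-0.046  0.154]
 [-0.044  0.146]
 [-0.048  0.15 ]
 [-0.051  0.152]
 [-0.054  0.155]
 [-0.051  0.147]
 [-0.056  0.148]
 [-0.061  0.152]
 [-0.057  0.146]
 [-0.062  0.149]
 [-0.066  0.151]
 [-0.07   0.155]
 [-0.068  0.147]
 [-0.072  0.152]
 [-0.074  0.155]
 [-0.074  0.145]]
1.1708254719585174
```

Call:
{"op": "jog_arm", "data": {
  "series": [0,-0.6,0,0,0,0,-1,0,-1.2,0,0,0,0,-1,-0.1,-1.8,0,0,0,0,-1,-0.2,-2.4,0,0,0,0,-1,-0.3,-3,0,0,0,0,-1,-0.4,-3.6,0,0,0,0,-1,-0.5,-4.2,0,0,0,0,-1,-0.5,-4.6,0,0,0,0,-1]
}}

```text
time_s: 15.78
ee_pos: [0.5473, -0.1767, 0.2021]
tcp_rot: [[0.164, 0.987, 0.001], [0.987, -0.164, -0.001], [-0.001, 0.001, -1.0]]
force: [0.9, -0.6, 1.2]
grip_width: 0.006
gripper_force: 0.7
```

```bash
python3 - <<'E'
from h import *
o=readout.get_obs(); print(toclamp(o["ee_pos"]),o["force"])
c=cam("top"); cv2.imwrite("pics/t5.png",cv2.resize(c["frame"][180:300,255:395],None,fx=4,fy=4,interpolation=cv2.INTER_CUBIC)[:,:,::-1])
E
```

```text
[-0.01470737 -0.18155029] [ 0.94585394 -0.62985964  1.17294543]
```

View pics/t5.png

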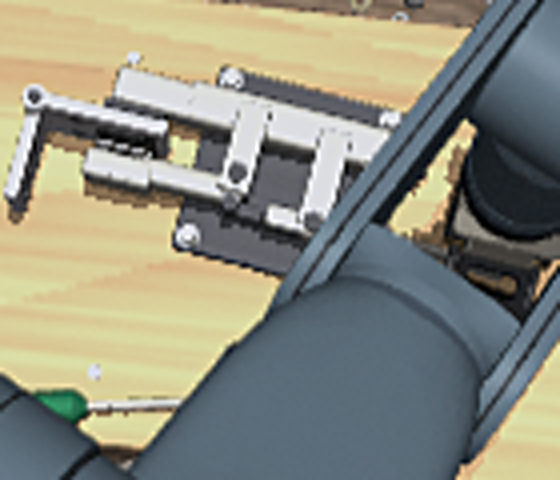

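The leaf is square, from the pin at (33,96) to its end at (14,200). The clamp is still shut, with its arm at (160,178), so I push the lever further.

Call:
{"op": "jog_arm", "data": {
  "series": [0,-0.3,0,0,0,0,-1,0,-0.6,0,0,0,0,-1,0,-0.9,0,0,0,0,-1,0,-1.2,0,0,0,0,-1,0,-1.5,0,0,0,0,-1,0,-1.8,0,0,0,0,-1,0,-1.8,0,0,0,0,-1,0,-1.8,0,0,0,0,-1]
}}

```text
time_s: 16.5
ee_pos: [0.53, -0.1733, 0.2018]
tcp_rot: [[0.163, 0.987, -0.0], [0.987, -0.163, 0.0], [0.0, -0.0, -1.0]]
force: [0.0, 0.8, 0.4]
grip_width: 0.007
gripper_force: 0.0
```

```bash
cat > jaw.py <<'E'
from h import *
o=readout.get_obs(); print(toclamp(o["ee_pos"]),o["force"])
c=cam("top"); w=cloud(c); s=w.reshape(-1,3); q=(s[:,:2]-O)@RZ
k=(s[:,2]>.12)&(s[:,2]<.155)&(q[:,1]>.065)&(q[:,1]<.1)&(q[:,0]>-.1)&(q[:,0]<-.01)
print("moving jaw x span",np.percentile(q[k,0],[1,99]))   # near edge: open about -.075
E
python3 jaw.py
```

```text
[-0.0323099  -0.18097516] [0.00328046 0.77833221 0.44422118]
moving jaw x span [-0.07565037 -0.01008332]
```

Call:
{"op": "jog_arm", "data": {
  "series": [0,0,-3.3,0,0,0,-1,0,0,-6.6,0,0,0,-1,0,0,-9.9,0,0,0,-1,0,0,-13,0,0,0,0,3.8,0.4,-13,0,0,0,1,7.6,0.8,-13,0,0,0,1,11.4,1.2,-13,0,0,0,1,15.2,1.6,-13,0,0,0,1]
}}

```text
time_s: 17.22
ee_pos: [0.5711, -0.0248, 0.3322]
tcp_rot: [[0.164, 0.986, 0.001], [0.986, -0.164, -0.0], [0.0, 0.001, -1.0]]
force: [1.1, 0.0, -0.4]
grip_width: 0.315
gripper_force: 0.0
```

Call:
{"op": "jog_arm", "data": {
  "series": [3,0.4,0,0,0,0,1,6,0.8,0,0,0,0,1,9,1.1,0,0,0,0,1,9,1.1,0,0,0,0,1,9,1.1,0,0,0,0,1,9,1.1,0,0,0,0,1,9,1.1,0,0,0,0,1,9,1.1,0,0,0,0,1]
}}

```text
time_s: 17.88
ee_pos: [0.5962, 0.0597, 0.3318]
tcp_rot: [[0.165, 0.986, -0.0], [0.986, -0.165, -0.0], [-0.0, 0.0, -1.0]]
force: [0.8, -0.6, 0.1]
grip_width: 0.888
gripper_force: 0.0
```

```bash
python3 jaw.py; python3 - <<'E'
from h import *
c=cam("wrist"); np.savez("w6.npz",**c); cv2.imwrite("pics/w6.png",c["frame"][:,:,::-1])
E
```

```text
[-0.00486934  0.05969915] [ 0.76586245 -0.63972979  0.09229623]
moving jaw x span [-0.0476809  -0.04480511]
```

View pics/w6.png

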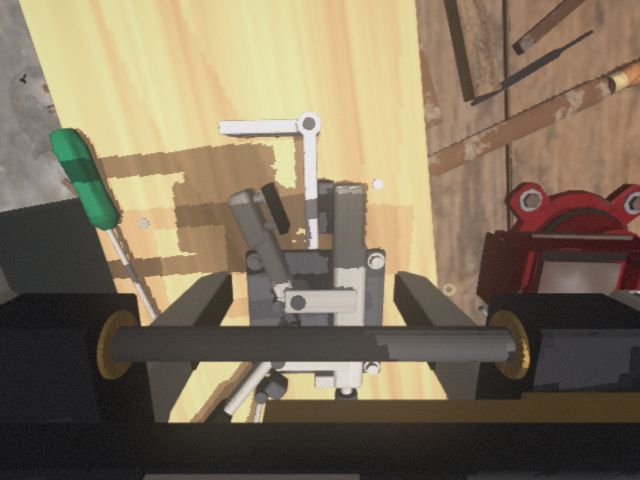

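The clamp is open and the hinge stands free, with the pin at (309,124), plate end at (313,247) and leaf end at (222,128). The moving arm's tip is at (232,195).

```bash
python3 - <<'E'
from h import *
c=dict(np.load("w6.npz")); o=readout.get_obs()
pin=ray(c,(309,124),.161); pe=ray(c,(312.5,243),.16); le=ray(c,(222,128),.146); tip=ray(c,(232,195),.14)
for p in (pin,pe,le,tip): print(np.round(toclamp(p),4),np.round(p,4))
a=np.degrees(np.arctan2(*(pin-pe)[1::-1])); b=np.degrees(np.arctan2(*(le-pin)[1::-1])); print(a,b-a, np.degrees(np.arctan2(*o["tcp_rot"][1::-1,0])))
h=np.r_[np.cos(np.radians(a)),np.sin(np.radians(a))]; g=pin[:2]-.026*h
print(100*o["tcp_rot"].T@(np.r_[g,.1915]-o["ee_pos"]))
t=dict(np.load("top0.npz")); w=cloud(t)
m=(t["frame"].max(2)<100).astype(np.uint8); m[:,:392]=0;m[:,482:]=0;m[:225]=0;m[310:]=0
m=cv2.morphologyEx(m,cv2.MORPH_OPEN,np.ones((5,5)))
cn=max(cv2.findContours(m,0,2)[0],key=cv2.contourArea); q=cv2.approxPolyDP(cv2.convexHull(cn),6,True)[:,0]
P=np.array([ray(t,p,.1) for p in q.astype(float)]); print(q,P.round(3),P.mean(0),np.linalg.norm(np.diff(P[:,:2],axis=0),axis=1))
E
```

```text
[-0.0074  0.1501] [0.6083 0.1493 0.161 ]
[-0.0051  0.0611] [0.5962 0.0612 0.16  ]
[-0.0741  0.1485] [0.5423 0.1586 0.146 ]
[-0.0712  0.0967] [0.5368 0.1069 0.14  ]
82.14793596177469 89.83124126571443 80.50798064352172
[ 6.42664475 -0.20860335 14.03704364]
[[462 233]
 [477 296]
 [392 309]
 [401 240]] [[ 0.601 -0.419  0.1  ]
 [ 0.424 -0.468  0.1  ]
 [ 0.363 -0.235  0.1  ]
 [ 0.562 -0.246  0.1  ]] [ 0.48747951 -0.34209759  0.1       ] [0.18308319 0.24110054 0.19873558]
```

Call:
{"op": "jog_arm", "data": {
  "series": [2.2,-0.1,0,0,0,-0.01,0.1,4.4,-0.2,0,0,0,-0.02,0.1,6.4,-0.2,0.5,0,0,-0.029,0.1,6.4,-0.2,3,0,0,-0.029,0.1,6.4,-0.2,6,0,0,-0.029,0.1,6.4,-0.2,9,0,0,-0.029,0.1,6.4,-0.2,12,0,0,-0.029,0.1,6.4,-0.2,14,0,0,-0.029,0.1]
}}

```text
time_s: 18.65
ee_pos: [0.6036, 0.1237, 0.1889]
tcp_rot: [[0.136, 0.991, -0.003], [0.991, -0.136, -0.0], [-0.001, -0.003, -1.0]]
force: [-0.6, 0.2, 0.3]
grip_width: 0.553
gripper_force: 0.0
```

Call:
{"op": "jog_arm", "data": {
  "series": [0,0,0,0,0,0,0,0,0,0,0,0,0,-1,0,0,0,0,0,0,-1,0,0,0,0,0,0,-1,0,0,0,0,0,0,-1,0,0,0,0,0,0,-1,0,0,0,0,0,0,-1,0,0,0,0,0,0,-1]
}}

```text
time_s: 19.32
ee_pos: [0.6049, 0.1245, 0.1927]
tcp_rot: [[0.135, 0.991, 0.001], [0.991, -0.135, 0.0], [0.0, 0.001, -1.0]]
force: [-1.2, 0.2, 5.1]
grip_width: 0.108
gripper_force: 30.0
```

Call:
{"op": "jog_arm", "data": {
  "series": [0,0,0,0,0,0,-1,0,0,0,0,0,0,-1,0,0,0,0,0,0,-1,0,0,0,0,0,0,-1,0,0,0,0,0,0,-1,0,0,0,0,0,0,-1,0,0,0,0,0,0,-1,0,0,0,0,0,0,-1]
}}

```text
time_s: 19.98
ee_pos: [0.6049, 0.1245, 0.1927]
tcp_rot: [[0.135, 0.991, 0.001], [0.991, -0.135, 0.0], [0.0, 0.001, -1.0]]
force: [-1.5, -0.0, 5.7]
grip_width: 0.108
gripper_force: 30.0
```

```bash
python3 - <<'E'
from h import *
t=dict(np.load("top0.npz"))
P=np.array([ray(t,p,.108) for p in ((397,237),(467,229),(478,299),(405,307.))]); print(P.round(3),P.mean(0),np.linalg.norm(np.diff(P[:,:2],axis=0),axis=1))
t=np.load("s2.npz"); u=t["frame"][220:360,330:480,::-1]
cv2.imwrite("pics/tray.png",np.hstack([cv2.resize(u,None,fx=3,fy=3)[:, :450],cv2.resize(np.load("top0.npz")["frame"][220:318,385:490,::-1],(350,327)).copy() if 0 else cv2.resize(cv2.copyMakeBorder(np.load("top0.npz")["frame"][220:325,385:490,::-1],0,0,0,0,0),(350,420))]))
E
```

```text
[[ 0.567 -0.233  0.108]
 [ 0.612 -0.43   0.108]
 [ 0.415 -0.469  0.108]
 [ 0.372 -0.269  0.108]] [ 0.49152567 -0.35033109  0.108     ] [0.20197886 0.20029328 0.2043257 ]
```

View pics/tray.png

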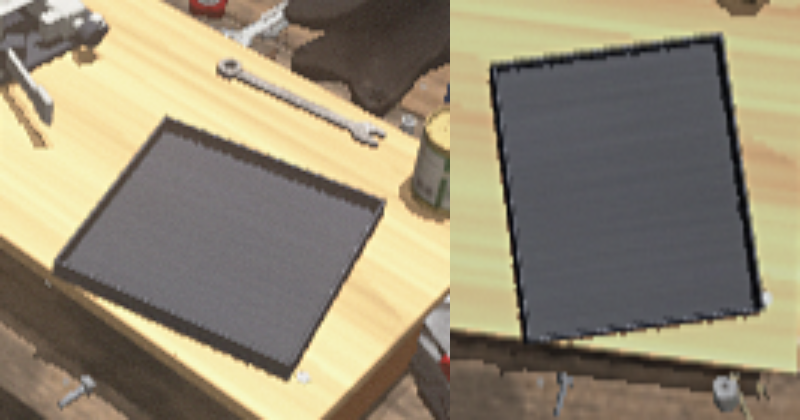

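Tray corners give 200 mm sides, centre about (0.4915, −0.350) and yaw about 12°. Now I lift and carry.

Call:
{"op": "jog_arm", "data": {
  "series": [0,0,-2,0,0,0,-1,0,0,-5,0,0,0,-1,0,0,-8,0,0,0,-1,0,0,-11,0,0,0,-1,-2,-0.1,-12,0,0,0,-1,-5.5,-0.3,-12,0,0,0,-1,-9,-0.5,-12,0,0,0,-1,-12.5,-0.7,-12,0,0,0,-1]
}}

```text
time_s: 20.65
ee_pos: [0.5803, 0.0008, 0.3113]
tcp_rot: [[0.133, 0.991, -0.001], [0.991, -0.133, -0.0], [-0.0, -0.001, -1.0]]
force: [0.9, -0.5, -2.9]
grip_width: 0.105
gripper_force: 30.0
```

Call:
{"op": "jog_arm", "data": {
  "series": [-3.8,-0.2,0,0,0,-0.043,-1,-7.6,-0.4,0,0,0,-0.086,-1,-11.4,-0.6,0,0,0,-0.13,-1,-15.2,-0.8,0,0,0,-0.173,-1,-19,-1,0,0,0,-0.216,-1,-22.8,-1.2,0,0,0,-0.26,-1,-26.6,-1.4,0,0,0,-0.3,-1,-30.4,-1.6,0,0,0,-0.345,-1]
}}

```text
time_s: 21.32
ee_pos: [0.5233, -0.2991, 0.3108]
tcp_rot: [[-0.211, 0.978, -0.001], [0.978, 0.211, 0.001], [0.001, -0.001, -1.0]]
force: [-0.3, 0.1, -3.5]
grip_width: 0.107
gripper_force: 30.0
```

Call:
{"op": "jog_arm", "data": {
  "series": [0,0,0,0,0,0,-1,0,0,0,0,0,0,-1,0,0,0,0,0,0,-1,0,0,0,0,0,0,-1,0,0,0,0,0,0,-1,0,0,0,0,0,0,-1,0,0,0,0,0,0,-1,0,0,0,0,0,0,-1]
}}

```text
time_s: 21.98
ee_pos: [0.5245, -0.2968, 0.3119]
tcp_rot: [[-0.21, 0.978, 0.0], [0.978, 0.21, -0.0], [-0.0, 0.0, -1.0]]
force: [0.2, 0.0, -2.6]
grip_width: 0.107
gripper_force: 30.0
```

```bash
python3 - <<'E'
from h import *
o=readout.get_obs(); print(o["ee_pos"],o["grip_width"],100*o["tcp_rot"].T@(np.r_[.518,-.330,.1965]-o["ee_pos"]),np.degrees(np.arctan2(*o["tcp_rot"][1::-1,0])))
E
```

```text
[ 0.52452587 -0.29681351  0.31192046] 0.10701320363721671 [-3.10654636 -1.33526058 11.54229506] 102.10016396292916
```

Call:
{"op": "jog_arm", "data": {
  "series": [-1.6,-0.7,0,0,0,0,-1,-3.1,-1.3,0,0,0,0,-1,-3.1,-1.3,2.5,0,0,0,-1,-3.1,-1.3,5,0,0,0,-1,-3.1,-1.3,7.5,0,0,0,-1,-3.1,-1.3,9.5,0,0,0,-1,-3.1,-1.3,10.7,0,0,0,-1,-3.1,-1.3,11,0,0,0,-1]
}}

```text
time_s: 22.65
ee_pos: [0.5168, -0.3304, 0.1988]
tcp_rot: [[-0.208, 0.978, -0.004], [0.978, 0.208, 0.003], [0.004, -0.003, -1.0]]
force: [-0.4, 0.8, -2.7]
grip_width: 0.11
gripper_force: 30.0
```

Call:
{"op": "jog_arm", "data": {
  "series": [0,0,0,0,0,0,-1,0,0,0.1,0,0,0,-1,0,0,0.1,0,0,0,-1,0,0,0.2,0,0,0,-1,0,0,0.2,0,0,0,-1,0,0,0.3,0,0,0,-1,0,0,0.3,0,0,0,-1,0,0,0.3,0,0,0,-1]
}}

```text
time_s: 23.32
ee_pos: [0.518, -0.3306, 0.1989]
tcp_rot: [[-0.209, 0.978, 0.0], [0.978, 0.209, -0.0], [-0.0, 0.0, -1.0]]
force: [0.7, 1.3, -3.1]
grip_width: 0.108
gripper_force: 30.0
```

Call:
{"op": "jog_arm", "data": {
  "series": [0,0,0.1,0,0,0,-1,0,0,0.1,0,0,0,-1,0,0,0.2,0,0,0,-1,0,0,0.2,0,0,0,-1,0,0,0.2,0,0,0,-1,0,0,0.2,0,0,0,-1,0,0,0.2,0,0,0,-1,0,0,0.2,0,0,0,-1]
}}

```text
time_s: 23.98
ee_pos: [0.518, -0.3306, 0.1968]
tcp_rot: [[-0.208, 0.978, 0.0], [0.978, 0.208, -0.0], [-0.0, 0.0, -1.0]]
force: [0.4, -0.2, -4.2]
grip_width: 0.109
gripper_force: 30.0
```

Call:
{"op": "jog_arm", "data": {
  "series": [0,0,0.1,0,0,0,-1,0,0,0.1,0,0,0,-1,0,0,0.15,0,0,0,-1,0,0,0.15,0,0,0,-1,0,0,0.15,0,0,0,-1,0,0,0.15,0,0,0,-1,0,0,0.15,0,0,0,-1,0,0,0.15,0,0,0,-1]
}}

```text
time_s: 24.65
ee_pos: [0.518, -0.3307, 0.1957]
tcp_rot: [[-0.208, 0.978, 0.0], [0.978, 0.208, -0.0], [-0.0, 0.0, -1.0]]
force: [-1.5, 1.7, 3.6]
grip_width: 0.11
gripper_force: 30.0
```

Call:
{"op": "jog_arm", "data": {
  "series": [0,0,0,0,0,0,-0.6,0,0,0,0,0,0,-0.5,0,0,0,0,0,0,-0.4,0,0,0,0,0,0,-0.2,0,0,0,0,0,0,-0.1,0,0,0,0,0,0,-0.1,0,0,0,0,0,0,-0.1,0,0,0,0,0,0,-0.1]
}}

```text
time_s: 25.32
ee_pos: [0.518, -0.3306, 0.1952]
tcp_rot: [[-0.208, 0.978, 0.0], [0.978, 0.208, 0.0], [0.0, 0.0, -1.0]]
force: [-1.1, 0.1, 0.0]
grip_width: 0.445
gripper_force: 0.0
```

Call:
{"op": "jog_arm", "data": {
  "series": [0,0,-1.5,0,0,0,-0.1,0,0,-4,0,0,0,-0.1,0,0,-7,0,0,0,-0.1,0,0,-10,0,0,0,-0.1,0,0,-13,0,0,0,-0.1,-2,0,-15,0,0,0,-0.1,-4,0,-16,0,0,0,-0.1,-4,0,-16,0,0,0,-0.1]
}}

```text
time_s: 25.98
ee_pos: [0.5271, -0.3732, 0.3585]
tcp_rot: [[-0.207, 0.978, 0.004], [0.978, 0.207, -0.006], [-0.007, 0.003, -1.0]]
force: [-0.0, 0.3, -0.4]
grip_width: 0.446
gripper_force: 0.0
```

```bash
python3 - <<'E'
from h import *
c=cam("wrist"); np.savez("w7.npz",**c); cv2.imwrite("pics/w7.png",c["frame"][:,:,::-1]); s=cam("top"); w=cloud(s).reshape(-1,3)
print(readout.get_obs()["force"])
h=np.array([ (x,y) for x,y in ((.518,-.33),(.51,-.305))]); 
R=np.array([[.978,-.208],[.208,.978]]); q=(w[:,:2]-[.4915,-.35])@R
k=(abs(q)<.12).all(1)&(w[:,2]>.125)&(w[:,2]<.18); print(k.sum(),q[k].min(0),q[k].max(0),np.percentile(w[k,2],98))
E
```

```text
[ 0.10628539 -0.41780503 -0.89050585]
32 [ 0.02601343 -0.05300819] [ 0.03673069 -0.03281727] 0.1665000777826542
```

View pics/w7.png

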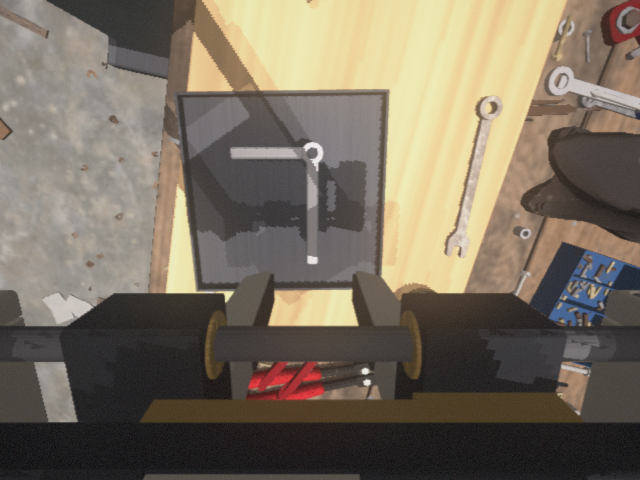

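The squared hinge stands upright well inside the tray, with the pin at (312,152), plate end at (312,262) and leaf end at (232,153). The gripper is clear, so I hand the job in.

```bash
python3 -c "
from station import r; print(r.finish_job())"
```

```text
the job is handed in; nothing more can be done
None
```

The job is handed in: I clamped the hinge, swung its leaf square, released the clamp and stood the hinge in the tray (upright and inside the rim in the last picture), but the hand-in gave no verdict.

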